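Change over the sample trays of the oil colour reader

TASK

Only one tray of the oil colour reader may be out at a time: first push the empty tray, which was left ajar, fully home, then hook a fingertip behind the lip of the tray with the amber bottle and draw it all the way out to its stop. Do not pinch the lips or touch the amber bottle: it stays standing in its tray. Leave the tall bottle, the beaker and the jar beside the reader alone.

Things in the scene. Friction and masses are not known exactly. Their poses are not given: they have to be found in the camera images.
- tray_amber (a joint): sliding grey tray that carries the amber bottle; travel in m from 0 = fully home against its stop to 0.090 = fully out against its stop. It slides level, towards the reader's -x, with about 2 N of friction plus light drag (12 N per m/s) and stays where it is left. It always starts shut (0). It may be in the left or the right lane.
- tray_amber_front (a point): middle of the top edge of that tray's front face; moves with the tray. Its -x points along the draw-out direction, y along the lip. The lip is an upright plate 80 mm wide (y) and 8 mm thick: from this point it reaches 8 mm in +x, and its front face 46 mm down. Its top is about 66 mm above the table.
- tray_amber_bay (a point): middle of the floor of the open bay behind the lip, 40 mm below the lip's top edge and about 26 mm above the table; moves with the tray. The bay is 64 mm long in x (lip's back face 29 mm away at -x, bottle holder 35 mm away at +x), 68 mm wide between side ribs 8 mm high.
- tray_amber_seat (a point): where the middle of a bottle's underside stands: centre of the floor of the round socket (44 mm across, 28 mm deep) in the tray's white holder block, 63 mm behind the bay's middle; moves with the tray.
- bottle_amber: small amber glass sample bottle, white cap, 40 mm across, 75 mm high, 110 g, loose in the socket of its tray; origin in the middle of its underside, z up.
- face_amber: front half (4 mm) of the lip plate of the tray that carries the amber bottle, the side that one pushes; origin at the middle of its lower edge on the front face, 46 mm below the top edge.
- lip_amber: back half (4 mm) of the lip plate of the tray that carries the amber bottle, the side that one hooks a fingertip behind; same origin as the front half.
- tray_empty (a joint): sliding grey tray whose socket is empty (otherwise the same); travel in m from 0 = fully home against its stop to 0.090 = fully out against its stop. It slides level, towards the reader's -x, with about 2 N of friction plus light drag (12 N per m/s) and stays where it is left. It always starts ajar (0.025 to 0.055). It may be in the left or the right lane.
- tray_empty_front (a point): middle of the top edge of that tray's front face; moves with the tray. Its -x points along the draw-out direction, y along the lip. The lip is an upright plate 80 mm wide (y) and 8 mm thick: from this point it reaches 8 mm in +x, and its front face 46 mm down. Its top is about 66 mm above the table.
- tray_empty_bay (a point): middle of the floor of the open bay behind the lip, 40 mm below the lip's top edge and about 26 mm above the table; moves with the tray. The bay is 64 mm long in x (lip's back face 29 mm away at -x, bottle holder 35 mm away at +x), 68 mm wide between side ribs 8 mm high.
- tray_empty_seat (a point): where the middle of a bottle's underside stands: centre of the floor of the round socket (44 mm across, 28 mm deep) in the tray's white holder block, 63 mm behind the bay's middle; moves with the tray.
- face_empty: front half (4 mm) of the lip plate of the tray whose socket is empty (otherwise the same), the side that one pushes; origin at the middle of its lower edge on the front face, 46 mm below the top edge.
- lip_empty: back half (4 mm) of the lip plate of the tray whose socket is empty (otherwise the same), the side that one hooks a fingertip behind; same origin as the front half.
- reader: white oil colour reader, 310 mm deep, 250 mm wide, fixed; base plate 18 mm high under the trays begins 10 mm behind the origin, its head 100 mm high begins 145 mm behind the origin. Origin: on the table, in the middle between the front faces of the two trays when shut; +x points into the machine. The two lanes run at y = +55 mm and y = -55 mm.
- oil_bottle: tall dark green bottle with paper label, black cap, 72 mm across, 200 mm high, bystander; origin in the middle of its underside.
- beaker: clear beaker, 68 mm across, 85 mm high, bystander; origin in the middle of its underside.
- jar: small blue jar with white cap, 50 mm across, 60 mm high, bystander; origin in the middle of its underside.

How it is judged:
By the outcome, as a careful person would: the job done as asked, in the order asked, and still so for the second after the job is handed in, with the robot touching nothing.
It also fails if it takes over 54 s, if anything falls off the work surface, if the arm or the gripper's body presses on something with over 40 N, if the wrist force passes 120 N, or if a joint passes its speed limit or range.

ROBOT

A 6-joint arm with a two-finger parallel gripper is mounted at the origin on the work surface. World frame = base frame: x ahead of the robot, y to its left, z up, the work surface at z = 0. Lengths are in m, angles in rad, forces in N, time in s.
With the tool pointing down it reaches from about 0.325 to 0.85 m from the base axis. Payload 15.5 kg.
Tool frame: the origin (TCP) lies between the finger pads; the fingertips stand 8 mm ahead of it and the grasp point (between the pads) lies 11 mm behind it; z points along the fingers, x is the direction in which the jaws open and shut, and the axes are right-handed (so a half turn about z gives the same grasp; the last joint's range is limited). The gripper opens to 91 mm and grips with 3 to 60 N. Pads are 32 mm wide; open, the fingers measure 118 mm over their backs; the gripper's body (76 mm by 178 mm) begins 60 mm behind the grasp point.
Start: joints at [1.151, 0.494, 1.345, -0, 1.302, -0.096], TCP at [0.199, 0.593, 0.222] pointing down, gripper open.
Joint ranges: [-2.91, 2.91], [-0.82, 2.16], [0.22, 2.67], [-1.22, 4.37], [0.12, 2.79], [-3.08, 3.08]. Speed limits (rad/s): [1.89, 1.89, 2.57, 3.01, 3.01, 3.01].

INTERFACE

Orientations are given as [roll, pitch, yaw] about the fixed x, y, z axes, in that order (R = Rz(yaw) Ry(pitch) Rx(roll)).
In Python, from bench import readout, imaging, job gives the robot as it stands.
- The arm moves only by the shell command python3 -m creep 'ROWS'. ROWS is JSON, a list of rows, each a list of 7 numbers: the shift along the tool's x, y, z in mm, then the turn, a rotation vector about the tool's x, y, z in rad, then the closure, from 0 (fully open) to 1 (shut). In form: [[dx, dy, dz, ax, ay, az, hand], ...]. A call has 1 to 5 rows; each row is the pose to reach, as a shift and turn from the pose commanded when the call began, along the tool's axes at that moment; what a row does not reach only later rows make up. A row lasts 1/8 s, in which the tool goes at most 62.5 mm and 10.7 degrees, less where a joint would pass 70% of its speed; a pose out of reach is approached as far as the arm can. A call with a gripper value outside its range is refused whole. The fingers move at their own pace and stop on an object; the grip force is fixed at half the most. Time passes only in rows, so rows that repeat a pose let the fingers close. It gives the time, the measured TCP pose, the force and the opening at its end, in the units of the state.
- readout.get_state(): the state, without advancing time (a new reading comes with each control period).
- imaging.camera(name): name is "scene" or "side" or "wrist"; returns a dict with "img" (384x512x3 uint8, blue, green, red), "z_map" (384x512 float32, m along the optical axis (not along the pixel's ray), 0 where there is no reading), "fx", "fy", "cx", "cy" (pixels), "pose" (4x4, takes a point from camera to world coordinates). Camera axes: x right, y down, z forward; pixel columns grow to the right and rows downward; lengths in m; the calibration is good to about 2 mm. The wrist camera is an equidistant fisheye: a pixel r from the principal point sees the ray r / f radians off the axis. A picture is of the moment at which its call begins.
- job.finish_job(): hands the job in, once; it reports no verdict.
The state is a dict: "t": time; "joint_pos": joint angles; "qd": joint speeds; "effort": joint torques, N m; "ee_pos": TCP position; "tool_rot": TCP orientation; "force": force on the tool from outside, world axes, zero at the start; "torque": the same for the moment, N m; "grip_width": opening from 0.0 (shut) to 1.0 (fully open).
Only numpy, scipy, OpenCV 4.12 (cv2) and the standard library are available. Lean on these libraries where they do the work, as an engineer would, in place of code of your own. Each camera call takes 0.05 s, during which the arm holds its last target. There are 200 camera calls.

## Working session

There is one attempt and no reset: what is moved stays moved. The work goes in short steps, Python scripts to look and compute and a shell command to move; the robot and the scene stay as the last step left them, time stands still between calls to the robot, and variables do not carry over. Pictures are saved under pics/ and viewed, about 8 in all and at most 12, crops included, and the job is handed in when it is done.

```bash
mkdir -p pics; ls; python3 - <<'E'
from bench import readout, imaging
import cv2,numpy as np
s=readout.get_state();print({k:np.round(v,3).tolist() for k,v in s.items()})
ims=[]
for n in("scene","side"):
    c=imaging.camera(n);np.savez(f"pics/{n}0.npz",**c);cv2.imwrite(f"pics/{n}0.png",c["img"]);print(n,c["fx"],c["cx"],c["cy"],np.round(c["pose"],3).tolist())
E
```

```text
pics
{'t': 0.0, 'joint_pos': [1.152, 0.494, 1.346, -0.0, 1.303, -0.096], 'qd': [0.001, -0.001, -0.001, -0.0, -0.001, -0.001], 'effort': [0.003, -87.881, -38.185, 0.071, 0.053, -0.0], 'ee_pos': [0.199, 0.592, 0.221], 'tool_rot': [-3.141, 0.001, 1.247], 'force': [-0.257, 0.918, 0.39], 'torque': [-0.035, 0.011, -0.075], 'grip_width': 0.999}
scene 347.23396922093735 258.1626090054774 196.8614328028068 [[-0.806, 0.471, -0.357, 0.873], [0.591, 0.645, -0.484, 0.436], [0.002, -0.602, -0.799, 0.73], [0.0, 0.0, 0.0, 1.0]]
side 487.2408850720969 252.48434914980908 189.49518802852677 [[-0.952, -0.222, 0.211, 0.374], [-0.306, 0.672, -0.674, 0.736], [0.008, -0.707, -0.707, 0.84], [0.0, 0.0, 0.0, 1.0]]
```

View pics/scene0.png

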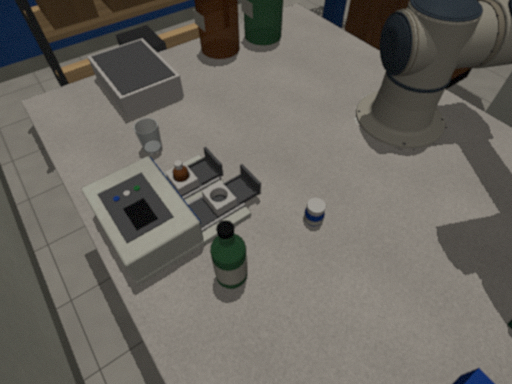

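View pics/side0.png

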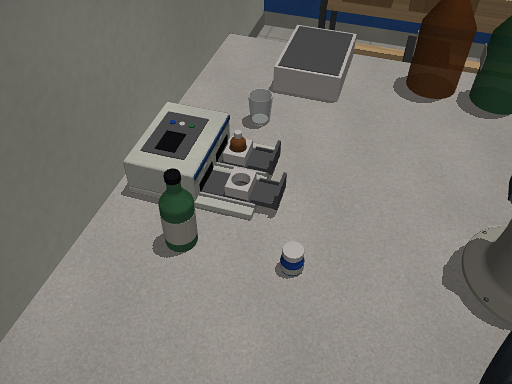

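The scene view shows the reader at about (145,215). The amber bottle is at (180,172) with its lip at (212,160), and the empty tray, ajar, has its lip at (248,185). The jar is at (315,210), the tall bottle at (230,255) and the beaker at (150,137). Next I'll build a top-down height map from both depth images.

```bash
cat > h.py <<'E'
import numpy as np,cv2
def cloud(c):
    v,u=np.mgrid[:384,:512];z=c["z_map"]
    p=np.stack([(u-c["cx"])/c["fx"]*z,(v-c["cy"])/c["fy"]*z,z,np.ones_like(z)],-1)@c["pose"].T
    return p[...,:3],z>0
E
python3 - <<'E'
from h import *
P=[];C=[]
for n in("scene","side"):
    c=dict(np.load(f"pics/{n}0.npz"));p,m=cloud(c)
    for (u,v) in ([(212,158),(248,183),(140,240),(315,205),(160,170)] if n=="scene" else [(278,150),(284,184),(170,120),(293,250)]): print(n,u,v,p[v,u].round(3))
    P.append(p[m]);C.append(c["img"][m])
p=np.vstack(P);C=np.vstack(C)
c0=np.median(P[0][(abs(P[0]-0)[:,2]<9)],0)
np.savez("pics/cl.npz",p=p,C=C)
E
```

```text
scene 212 158 [ 0.596 -0.146  0.06 ]
scene 248 183 [ 0.554 -0.041  0.029]
scene 140 240 [ 0.856 -0.001  0.099]
scene 315 205 [0.479 0.129 0.059]
scene 160 170 [ 0.734 -0.155  0.096]
side 278 150 [ 0.591 -0.166  0.054]
side 284 184 [ 0.547 -0.062  0.046]
side 170 120 [ 0.865 -0.138  0.101]
side 293 250 [0.477 0.131 0.06 ]
```

```bash
python3 - <<'E'
from h import *
d=np.load("pics/cl.npz");p,C=d["p"],d["C"]
m=(p[:,0]>.42)&(p[:,0]<.98)&(p[:,1]>-.35)&(p[:,1]<.2)
q=p[m];
# head top
t=q[(q[:,2]>.092)&(q[:,2]<.106)&(q[:,0]>.68)]
r=cv2.minAreaRect(t[:,:2].astype(np.float32)*1000);print("head",r,cv2.boxPoints(r).round(0).tolist())
for n,(y0,y1) in dict(all=(-.25,.05)).items():
    l=q[(q[:,2]>.058)&(q[:,2]<.071)&(q[:,0]>.5)&(q[:,0]<.66)&(q[:,1]>y0)&(q[:,1]<y1)]
    print(len(l));print(l[np.argsort(l[:,1])].round(3)[::max(1,len(l)//70)].tolist())
img=np.zeros((550,560,3),np.uint8)
o=np.argsort(q[:,2]);q=q[o]
i=((.98-q[:,0])*1000).astype(int);j=((.2-q[:,1])*1000).astype(int)
col=cv2.applyColorMap(np.clip(q[:,2]*2200,0,255).astype(np.uint8),cv2.COLORMAP_JET)[:,0]
img=np.zeros((560,550,3),np.uint8)
for a in(0,1):
  for b in (0,1): img[np.clip(i+a,0,559),np.clip(j+b,0,549)]=col
cv2.imwrite("pics/top.png",img)
E
```

```text
head ((793.327880859375, -23.5623779296875), (229.7071075439453, 389.359619140625), 0.7371879816055298) [[676.0, 170.0], [681.0, -220.0], [911.0, -217.0], [906.0, 173.0]]
422
[[0.599, -0.19, 0.065], [0.595, -0.187, 0.067], [0.597, -0.183, 0.067], [0.593, -0.18, 0.067], [0.595, -0.176, 0.068], [0.592, -0.175, 0.066], [0.595, -0.172, 0.06], [0.598, -0.168, 0.066], [0.599, -0.166, 0.065], [0.594, -0.163, 0.065], [0.596, -0.161, 0.066], [0.594, -0.157, 0.067], [0.591, -0.155, 0.066], [0.593, -0.152, 0.064], [0.597, -0.149, 0.066], [0.597, -0.147, 0.064], [0.591, -0.144, 0.062], [0.592, -0.141, 0.065], [0.597, -0.138, 0.065], [0.591, -0.136, 0.065], [0.594, -0.133, 0.065], [0.595, -0.131, 0.065], [0.591, -0.129, 0.064], [0.596, -0.126, 0.065], [0.594, -0.123, 0.067], [0.59, -0.12, 0.066], [0.593, -0.118, 0.067], [0.589, -0.116, 0.066], [0.592, -0.112, 0.068], [0.593, -0.111, 0.061], [0.593, -0.11, 0.066], [0.595, -0.108, 0.062], [0.544, -0.081, 0.064], [0.548, -0.078, 0.064], [0.55, -0.077, 0.068], [0.549, -0.074, 0.067], [0.551, -0.071, 0.062], [0.55, -0.069, 0.063], [0.554, -0.067, 0.065], [0.549, -0.066, 0.064], [0.551, -0.062, 0.064], [0.55, -0.06, 0.063], [0.545, -0.058, 0.066], [0.549, -0.056, 0.062], [0.552, -0.053, 0.064], [0.55, -0.05, 0.065], [0.554, -0.048, 0.066], [0.555, -0.046, 0.061], [0.549, -0.043, 0.067], [0.547, -0.041, 0.062], [0.552, -0.039, 0.065], [0.55, -0.037, 0.066], [0.555, -0.035, 0.066], [0.547, -0.033, 0.063], [0.552, -0.031, 0.061], [0.55, -0.029, 0.065], [0.549, -0.026, 0.068], [0.547, -0.024, 0.059], [0.546, -0.022, 0.066], [0.55, -0.02, 0.066], [0.552, -0.017, 0.066], [0.547, -0.016, 0.063], [0.546, -0.013, 0.066], [0.547, -0.011, 0.065], [0.555, -0.01, 0.064], [0.551, -0.007, 0.064], [0.551, -0.006, 0.061], [0.553, -0.003, 0.061], [0.55, -0.002, 0.06], [0.55, -0.0, 0.065], [0.55, 0.001, 0.063]]
```

View pics/top.png

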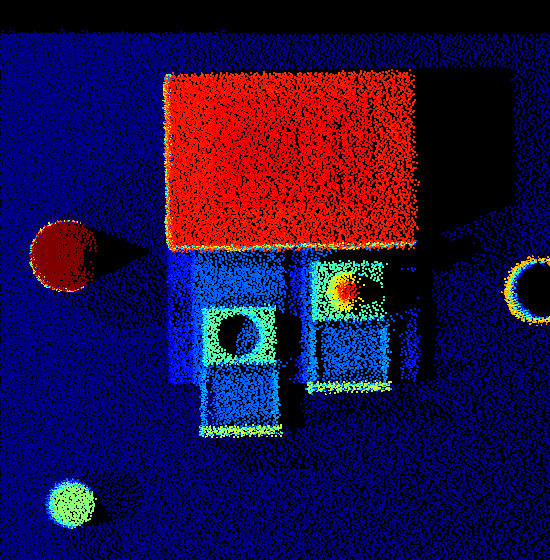

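The map shows the lips as two bright bars: empty at columns 200–280, row 430, and amber at columns 307–390, row 387. The reader's yaw is about 0.02. I'll refine that and work out the first move in tool axes.

```bash
cat >> h.py <<'E'
from scipy.spatial.transform import Rotation as Ro
def togo(s,pos,yaw):
    R=Ro.from_euler("xyz",s["tool_rot"]);T=Ro.from_euler("xyz",[np.pi,0,yaw])
    print("t",s["t"],"pos",np.round(s["ee_pos"],4),"F",np.round(s["force"],1),"go mm",(R.inv().apply(np.array(pos)-s["ee_pos"])*1000).round(1),"rot",(R.inv()*T).as_rotvec().round(3))
E
python3 - <<'E'
from h import *
from bench import readout
d=np.load("pics/cl.npz");p=d["p"]
t=p[(p[:,2]>.092)&(p[:,2]<.108)&(p[:,0]>.7)&(p[:,0]<.95)&(p[:,1]>-.23)&(p[:,1]<.05)]
r=cv2.minAreaRect(t[:,:2].astype(np.float32)*1000);print(r)
# front & left head edge lines by per-bin minima
b=((t[:,1]+.23)//.008).astype(int);e=np.array([[t[b==k][:,1].mean(),np.percentile(t[b==k][:,0],2)] for k in range(3,30)])
print("front edge slope",np.polyfit(e[:,0],e[:,1],1))
for n,x0,x1,y0,y1 in(("amber",.57,.62,-.2,-.095),("empty",.53,.57,-.085,.01)):
    l=p[(p[:,2]>.06)&(p[:,2]<.071)&(p[:,0]>x0)&(p[:,0]<x1)&(p[:,1]>y0)&(p[:,1]<y1)]
    print(n,np.polyfit(l[:,1],l[:,0],1),np.percentile(l,[2,50,98],axis=0).round(4).tolist(),cv2.minAreaRect(l[:,:2].astype(np.float32)*1000))
a=p[(np.hypot(p[:,0]-.69,p[:,1]+.145)<.03)];print("bottle top",np.percentile(a[:,2],99),a[a[:,2]>.09].mean(0))
togo(readout.get_state(),[.50,-.04,.2],1.59)
E
```

```text
((819.359375, -91.173095703125), (179.38824462890625, 253.47950744628906), 0.7371881008148193)
front edge slope [-0.01302742  0.73398342]
amber [-0.01443113  0.59147151] [[0.588, -0.1885, 0.0602], [0.5936, -0.1469, 0.0653], [0.5986, -0.1082, 0.0685]] ((593.0637817382812, -148.73406982421875), (12.262482643127441, 82.69114685058594), 0.6020343899726868)
empty [-0.0157115   0.54896933] [[0.5439, -0.0786, 0.061], [0.5498, -0.037, 0.065], [0.5548, -0.0012, 0.0678]] ((549.4708251953125, -40.11708450317383), (11.696368217468262, 81.85099029541016), 1.1322834491729736)
bottle top 0.10162373043520134 [ 0.68910714 -0.14517214  0.09817326]
t 0.1 pos [0.1987 0.5922 0.2214] F [-0.3  0.2 -0.4] go mm [-503.5  486.8   21.9] rot [-0.     0.001 -0.343]
```

```bash
python3 -m creep '[[-500,487,20,0,0,-0.338,1],[-500,487,20,0,0,-0.338,1],[-500,487,20,0,0,-0.338,1],[-500,487,20,0,0,-0.338,1],[-500,487,20,0,0,-0.338,1]]'; python3 - <<'E'
from h import *
from bench import readout
togo(readout.get_state(),[.50,-.04,.2],1.585)
E
```

```text
t: 0.72
ee_pos: [0.3342, 0.3105, 0.213]
tool_rot: [3.141, 0.0, 1.585]
force: [2.0, 0.2, 0.1]
grip_width: 0.483
t 0.725 pos [0.3342 0.3105 0.213 ] F [2.  0.2 0.1] go mm [-352.9  160.7   13. ] rot [0. 0. 0.]
```

```bash
python3 -m creep '[[-353,161,13,0,0,0,1],[-353,161,13,0,0,0,1],[-353,161,13,0,0,0,1],[-353,161,13,0,0,0,1],[-353,161,13,0,0,0,1]]';  python3 -m creep '[[0,0,0,0,0,0,1],[0,0,0,0,0,0,1]]'; python3 - <<'E'
from h import *
from bench import readout
togo(readout.get_state(),[.50,-.04,.2],1.585)
E
```

```text
t: 1.35
ee_pos: [0.4678, 0.028, 0.2025]
tool_rot: [3.142, -0.0, 1.585]
force: [0.6, 1.5, 0.6]
grip_width: 0.005
t: 1.6
ee_pos: [0.4668, 0.0302, 0.2023]
tool_rot: [-3.141, -0.0, 1.584]
force: [0.2, -0.6, 0.8]
grip_width: 0.006
t 1.6 pos [0.4668 0.0302 0.2023] F [ 0.2 -0.6  0.8] go mm [-70.6  32.2   2.2] rot [-0.001 -0.    -0.001]
```

```bash
python3 -m creep '[[-71,37,20,0,0,0,1],[-71,37,20,0,0,0,1],[-71,37,80,0,0,0,1],[-71,37,120,0,0,0,1],[-71,37,120,0,0,0,1]]'; python3 - <<'E'
from h import *
from bench import readout,imaging
c=imaging.camera("wrist");cv2.imwrite("pics/w1.png",c["img"])
togo(readout.get_state(),[.505,-.04,.045],1.585)
E
```

```text
t: 2.22
ee_pos: [0.5032, -0.0388, 0.0808]
tool_rot: [-3.136, -0.001, 1.586]
force: [0.0, -0.3, 0.2]
grip_width: 0.007
t 2.275 pos [ 0.5045 -0.0392  0.0825] F [ 0.3 -0.5  0.8] go mm [-0.8  0.5 37.5] rot [-0.002 -0.001  0.001]
```

View pics/w1.png

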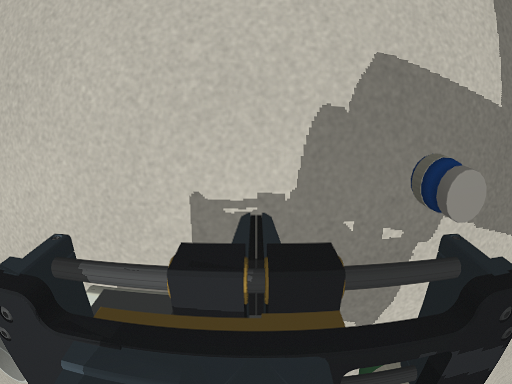

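The wrist camera looks back towards the robot. The jar, at (460,190), is well clear of the fingers, and the lip is hidden. Next I'll lower the fingers in front of the empty tray's lip and push.

```bash
python3 -m creep '[[0,0,37,0,0,0,1],[0,0,37,0,0,0,1],[0,15,37,0,0,0,1],[0,22,37,0,0,0,1],[0,29,37,0,0,0,1]]'; python3 -m creep '[[0,7,0,0,0,0,1],[0,14,0,0,0,0,1],[0,21,0,0,0,0,1],[0,27,0,0,0,0,1],[0,32,0,0,0,0,1]]'; python3 - <<'E'
from h import *
from bench import readout
togo(readout.get_state(),[.574,-.04,.045],1.585)
E
```

```text
t: 2.9
ee_pos: [0.5351, -0.04, 0.0464]
tool_rot: [3.141, 0.0, 1.585]
force: [-2.7, -0.7, 1.5]
grip_width: 0.007
t: 3.52
ee_pos: [0.5667, -0.0395, 0.0455]
tool_rot: [-3.141, -0.0, 1.585]
force: [-2.1, 0.8, 1.8]
grip_width: 0.008
t 3.525 pos [ 0.5667 -0.0395  0.0455] F [-2.1  0.8  1.8] go mm [-0.6  7.3  0.5] rot [-0. -0. -0.]
```

Contact shows at about 2–3 N. I'll creep on to the stop.

```bash
python3 -m creep '[[0,2,0,0,0,0,1],[0,4,0,0,0,0,1],[0,5,0,0,0,0,1]]'; python3 -m creep '[[0,1,0,0,0,0,1],[0,2,0,0,0,0,1]]'; python3 -m creep '[[0,1,0,0,0,0,1],[0,1.5,0,0,0,0,1]]'
```

```text
t: 3.9
ee_pos: [0.5713, -0.0395, 0.0455]
tool_rot: [-3.141, -0.0, 1.585]
force: [-2.2, -0.3, -0.2]
grip_width: 0.006
t: 4.15
ee_pos: [0.5722, -0.0394, 0.0455]
tool_rot: [-3.139, -0.0, 1.585]
force: [-11.5, -1.3, 7.8]
grip_width: 0.003
t: 4.4
ee_pos: [0.5722, -0.0394, 0.0454]
tool_rot: [-3.137, -0.0, 1.585]
force: [-17.8, -2.2, 12.6]
grip_width: 0.006
```

The tray is firmly on its stop: 18 N with no further motion. Now I'll back off and lift, then go above the amber bay.

```bash
python3 -m creep '[[0,-15,0,0,0,0,1],[0,-30,0,0,0,0,1],[0,-30,-50,0,0,0,1],[0,-30,-95,0,0,0,1],[0,-30,-95,0,0,0,1]]'; python3 - <<'E'
from h import *
from bench import readout
togo(readout.get_state(),[.628,-.149,.14],1.585)
E
```

```text
t: 5.03
ee_pos: [0.5471, -0.0403, 0.1439]
tool_rot: [3.135, 0.001, 1.585]
force: [0.0, -0.3, -0.3]
grip_width: 0.005
t 5.025 pos [ 0.5471 -0.0403  0.1439] F [ 0.  -0.3 -0.3] go mm [-109.9   79.3    4.6] rot [0.007 0.001 0.   ]
```

```bash
python3 -m creep '[[-110,80,0,0,0,0,1],[-110,80,0,0,0,0,1],[-110,80,0,0,0,0,1],[-110,80,0,0,0,0,1]]'; python3 - <<'E'
from h import *
from bench import readout,imaging
togo(readout.get_state(),[.628,-.149,.046],1.585)
a=imaging.camera("side");b=imaging.camera("scene")
cv2.imwrite("pics/s2.png",np.hstack([cv2.resize(a["img"][90:240,120:320],None,fx=2,fy=2),cv2.resize(b["img"][100:250,90:290],None,fx=2,fy=2)]))
p,m=cloud(b)
for lo,hi in((-.085,.0),):
    l=p[m&(p[...,2]>.06)&(p[...,2]<.071)&(p[...,0]>.53)&(p[...,0]<.63)&(p[...,1]>lo)&(p[...,1]<hi)]
    print("empty lip",len(l),np.median(l,0))
E
```

```text
t: 5.52
ee_pos: [0.6261, -0.149, 0.1394]
tool_rot: [-3.14, -0.001, 1.584]
force: [0.0, 1.2, -0.2]
grip_width: 0.007
t 5.525 pos [ 0.6261 -0.149   0.1394] F [ 0.   1.2 -0.2] go mm [-0.1  2.1 93.4] rot [-0.001 -0.001 -0.001]
empty lip 105 [ 0.59157584 -0.03668892  0.06534777]
```

View pics/s2.png

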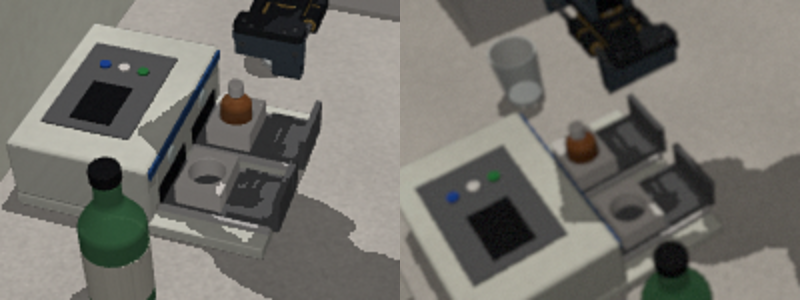

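Both trays look shut and the bottle is standing. The gripper appears further from the reader than I expected, so I'll project the TCP into the images before descending.

```bash
python3 - <<'E'
from h import *
from bench import readout,imaging
s=readout.get_state();p=np.array(s["ee_pos"])
for n in("side","scene"):
    c=imaging.camera(n)
    img=c["img"].copy()
    for q,col in((p+[0,0,-.008],(0,0,255)),(p+[0,0,.071],(0,255,255)),([.5935,-.149,.066],(0,255,0)),([.628,-.149,.026],(255,0,255))):
        v=np.linalg.inv(c["pose"])@np.r_[q,1];u=(int(c["cx"]+c["fx"]*v[0]/v[2]),int(c["cy"]+c["fy"]*v[1]/v[2]));cv2.circle(img,u,2,col,-1);print(n,u,v[2],c["z_map"][u[1],u[0]])
    cv2.imwrite(f"pics/{n}3.png",img)
a=cv2.imread("pics/side3.png");b=cv2.imread("pics/scene3.png")
cv2.imwrite("pics/s3.png",np.hstack([cv2.resize(a[40:240,150:350],None,fx=2,fy=2),cv2.resize(b[60:260,110:310],None,fx=2,fy=2)]))
E
```

```text
side (263, 126) 1.1496448158859136 1.134546
side (264, 98) 1.093756704786049 1.0651549
side (275, 150) 1.1905110939537773 1.193917
side (261, 159) 1.2260937499918065 1.2250437
scene (198, 142) 0.848832293192149 0.7337712
scene (193, 116) 0.785744335316631 0.7228429
scene (211, 155) 0.9135835679637236 0.91668105
scene (202, 171) 0.9332053144596878 0.9325665
```

View pics/s3.png

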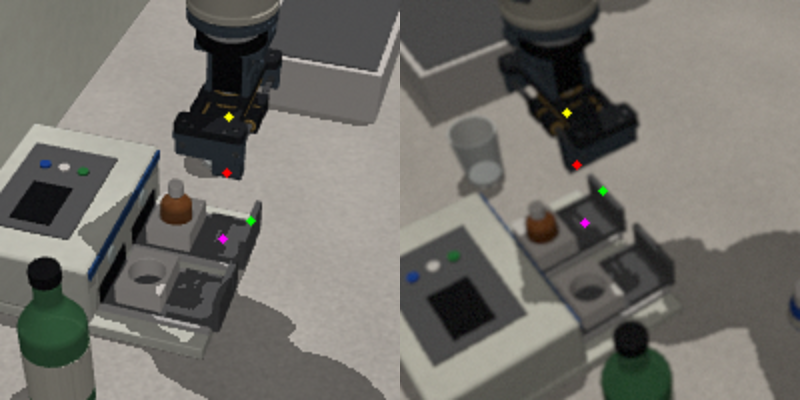

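The red fingertip point, the green lip point and the magenta bay point all land where expected. The body just hides the fingers. I'll descend into the bay.

```bash
python3 -m creep '[[0,1,40,0,0,0,1],[0,1,65,0,0,0,1],[0,1,80,0,0,0,1],[0,1,93,0,0,0,1],[0,1,93,0,0,0,1]]'; python3 -m creep '[[0,-3,0,0,0,0,1],[0,-6,0,0,0,0,1],[0,-9,0,0,0,0,1],[0,-11,0,0,0,0,1],[0,-13,0,0,0,0,1]]'
```

```text
t: 6.35
ee_pos: [0.6271, -0.1485, 0.0472]
tool_rot: [-3.141, -0.0, 1.585]
force: [-0.1, -0.5, 0.5]
grip_width: 0.005
t: 6.98
ee_pos: [0.6147, -0.149, 0.0478]
tool_rot: [3.141, 0.0, 1.585]
force: [2.2, 1.2, 0.6]
grip_width: 0.007
```

```bash
python3 -m creep '[[0,-3,0,0,0,0,1],[0,-7,0,0,0,0,1],[0,-12,0,0,0,0,1],[0,-17,0,0,0,0,1],[0,-22,0,0,0,0,1]]'; python3 -m creep '[[0,-5,0,0,0,0,1],[0,-10,0,0,0,0,1],[0,-15,0,0,0,0,1],[0,-20,0,0,0,0,1],[0,-25,0,0,0,0,1]]'; python3 -m creep '[[0,-5,0,0,0,0,1],[0,-10,0,0,0,0,1],[0,-15,0,0,0,0,1],[0,-20,0,0,0,0,1],[0,-25,0,0,0,0,1]]'
```

```text
t: 7.6
ee_pos: [0.5921, -0.1493, 0.0476]
tool_rot: [3.141, 0.0, 1.585]
force: [2.2, -0.3, 0.7]
grip_width: 0.006
t: 8.22
ee_pos: [0.5671, -0.1496, 0.0475]
tool_rot: [3.142, 0.0, 1.585]
force: [2.3, -2.1, -0.4]
grip_width: 0.004
t: 8.85
ee_pos: [0.5421, -0.1499, 0.0476]
tool_rot: [3.142, 0.0, 1.585]
force: [2.4, -1.4, -0.7]
grip_width: 0.005
```

```bash
python3 -m creep '[[0,-4,0,0,0,0,1],[0,-7,0,0,0,0,1],[0,-10,0,0,0,0,1],[0,-12,0,0,0,0,1],[0,-14,0,0,0,0,1]]'; python3 -m creep '[[0,-1,0,0,0,0,1],[0,-2,0,0,0,0,1]]'
```

```text
t: 9.48
ee_pos: [0.5283, -0.15, 0.0475]
tool_rot: [-3.142, -0.0, 1.585]
force: [3.2, -0.9, -0.5]
grip_width: 0.002
t: 9.72
ee_pos: [0.5268, -0.1501, 0.0476]
tool_rot: [3.141, 0.0, 1.585]
force: [7.9, 1.8, -6.0]
grip_width: 0.001
```

```bash
python3 -m creep '[[0,-0.7,0,0,0,0,1],[0,-1.5,0,0,0,0,1]]';python3 -m creep '[[0,-0.7,0,0,0,0,1],[0,-0.7,0,0,0,0,1]]'
```

```text
t: 9.98
ee_pos: [0.5268, -0.1502, 0.0477]
tool_rot: [3.138, 0.0, 1.585]
force: [15.5, 5.2, -10.5]
grip_width: 0.005
t: 10.22
ee_pos: [0.5267, -0.1502, 0.0477]
tool_rot: [3.137, 0.0, 1.584]
force: [17.1, 4.4, -10.4]
grip_width: 0.009
```

The amber tray is on its stop: 17 N with no motion. I'll release into the middle of the bay, lift straight up and then check.

```bash
python3 -m creep '[[0,5,0,0,0,0,1],[0,12,0,0,0,0,1],[0,15,0,0,0,0,1],[0,15,0,0,0,0,1],[0,15,-20,0,0,0,1]]'; python3 -m creep '[[0,0,-40,0,0,0,1],[0,0,-80,0,0,0,1],[0,0,-120,0,0,0,1],[0,-60,-150,0,0,0,1],[0,-120,-150,0,0,0,1]]'; python3 -m creep '[[0,0,0,0,0,0,1],[0,0,0,0,0,0,1]]';python3 - <<'E'
from h import *
from bench import imaging
a=imaging.camera("side");b=imaging.camera("scene")
cv2.imwrite("pics/s4.png",np.hstack([cv2.resize(a["img"][90:260,140:340],None,fx=2,fy=2),cv2.resize(b["img"][100:270,100:300],None,fx=2,fy=2)]))
p=np.vstack([c[0][c[1]] for c in map(cloud,(a,b))])
for n,y0,y1 in(("amber",-.2,-.095),("empty",-.085,.01)):
    l=p[(p[:,2]>.06)&(p[:,2]<.071)&(p[:,0]>.48)&(p[:,0]<.61)&(p[:,1]>y0)&(p[:,1]<y1)]
    print(n,len(l),np.median(l,0).round(4))
q=p[(p[:,2]>.085)&(p[:,2]<.11)&(p[:,0]>.56)&(p[:,0]<.64)&(p[:,1]>-.2)&(p[:,1]<-.1)];print("cap",q.mean(0),q[:,2].max())
E
```

```text
t: 10.85
ee_pos: [0.5381, -0.1496, 0.0667]
tool_rot: [-3.139, -0.001, 1.585]
force: [0.4, -0.9, 0.7]
grip_width: 0.006
t: 11.48
ee_pos: [0.4204, -0.1519, 0.219]
tool_rot: [3.139, 0.002, 1.586]
force: [-0.1, -0.9, 0.0]
grip_width: 0.006
t: 11.72
ee_pos: [0.4211, -0.1519, 0.2178]
tool_rot: [3.141, 0.0, 1.584]
force: [0.5, 0.1, -0.6]
grip_width: 0.005
amber 248 [ 0.5059 -0.1374  0.0656]
empty 209 [ 0.592  -0.0367  0.065 ]
cap [ 0.59977321 -0.14605234  0.096361  ] 0.10294322207039808
```

View pics/s4.png

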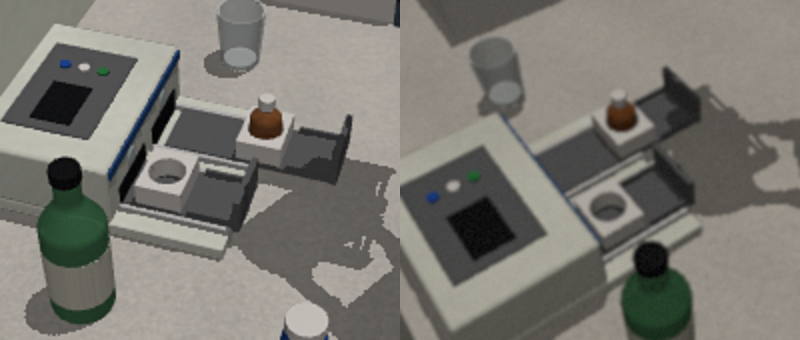

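The image shows the amber tray out with its bottle standing, the empty tray home and the bystanders undisturbed. As one more numeric check, I'll compare the tray's displacement per camera, before and after.

```bash
python3 - <<'E'
from h import *
from bench import imaging,readout
for n in("side","scene"):
    b=dict(np.load(f"pics/{n}0.npz"));a=imaging.camera(n);r=[]
    for c,x0,h0 in((b,.592,.66),(a,.505,.573)):
        p,m=cloud(c);p=p[m]
        l=p[(p[:,2]>.058)&(p[:,2]<.072)&(abs(p[:,0]-x0)<.016)&(abs(p[:,1]+.149)<.045)]
        q=p[(p[:,2]>.085)&(p[:,2]<.11)&(abs(p[:,0]-x0-.096)<.03)&(abs(p[:,1]+.147)<.025)]
        hb=p[(p[:,2]>.05)&(p[:,2]<.066)&(p[:,0]>x0+.045)&(p[:,0]<x0+.08)&(abs(p[:,1]+.149)<.034)]
        r.append(np.r_[np.percentile(l[:,0],[5,50,95]),q[:,0].mean(),np.percentile(hb[:,0],10)])
    print(n,((r[0]-r[1])*1000).round(1))
    p,m=cloud(a);p=p[m];l=p[(p[:,2]>.058)&(p[:,2]<.072)&(abs(p[:,0]-.592)<.016)&(abs(p[:,1]+.04)<.045)];print("empty lip x",np.median(l[:,0]).round(4))
print(np.round(readout.get_state()["force"],1))
E
```

```text
side [90.  89.7 89.8 89.4 89.9]
empty lip x 0.5926
scene [89.7 89.6 89.6 89.7 90.2]
empty lip x 0.5917
[-0.2  0.4 -0.4]
```

The tray has moved 89.7 mm, which matches the full 90 mm stroke within noise.

```bash
python3 -c "
from bench import job
print(job.finish_job())"
```

```text
the job is handed in; nothing more can be done
None
```

The job is done and handed in at about 12 s on the robot's clock. With the fingers shut, I first pushed the empty tray home until it stopped at 18 N. I then lowered the fingertips into the amber tray's bay, hooked them behind the lip and drew the tray out until it stopped at 17 N. Finally I lifted the fingers clear.

**Last checks:**
- **Amber tray:** in both cameras it moved 89.4–90.2 mm, against a full stroke of 90 mm.
- **Empty tray:** its lip is at x ≈ 0.592 m, which matches the shut position.
- **Amber bottle and bystanders:** the bottle is standing in its tray, and the bottle, beaker and jar look undisturbed in the last picture.
- **Robot:** it is clear of everything, and the wrist force is about 0 N.

**Disagreements:** a first, coarser lip reading gave only 87.7 mm of travel, and the finger contact positions were about 3 mm off. The first came from uneven sampling of the lip. The second fits fingers about 1.5 mm thicker than nominal on each side, though I did not measure them.

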